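# Open the carver's dust box and hold its sprung lid at the working line

## Robot

A 7-joint arm with a two-finger parallel gripper is mounted at the origin on the work surface. World frame = base frame: x ahead of the robot, y to its left, z up, the work surface at z = 0. Lengths are in m, angles in rad, forces in N, time in s.
With the tool pointing down it reaches from about 0.425 to 1.025 m from the base axis. Payload 9.4 kg.
Tool frame: the origin (TCP) lies at the very end of the fingers, on their centre line; the grasp point (between the pads) lies 19 mm behind it (env.grip_point_offset is the distance from the TCP to the grasp point, in m); x points along the fingers, y is the direction in which the jaws open and shut, and the axes are right-handed (so a half turn about x gives the same grasp; the last joint's range is limited). The gripper opens to 85 mm and grips with 20 to 120 N. Pads are 22 mm wide; open, the fingers measure 114 mm over their backs; the gripper's body (76 mm by 85 mm) begins 54 mm behind the grasp point. The pads swing forward as they close: fully open they stand 13 mm farther back than shut.
Start: joints at [1.159, 0.599, -0.003, 1.599, 0.002, 0.943, -0.08], TCP at [0.238, -0.685, 0.231] pointing down, gripper open.
Joint ranges: [-2.57, 2.57], [-0.35, 1.97], [-1.29, 1.29], [0.11, 2.56], [-1.05, 4.19], [0.11, 1.86], [-2.63, 2.63]. Speed limits (rad/s): [2.22, 2.22, 3.01, 3.01, 3.14, 3.14, 3.14].

## Interface

Orientations are given as a unit quaternion [x, y, z, w].
In Python, from bench import env gives the robot as it stands.
- The arm moves only by the tool send_rows, never from a script. Its argument "commands" is a list of rows, each a list of 4 numbers: the shift along the tool's x, y, z scaled (see below), then the turn about the tool's x scaled (see below). In form: [[dx, dy, dz, yaw], ...]. A call has 1 to 5 rows; each row shifts and turns the commanded pose from where the row before left it, along the tool's axes as they then stand; what a row does not reach is not made up. The controller multiplies each number of a shift by 0.2 m and each number of a turn by 6 degrees. A row lasts 1/12 s, in which the tool goes at most 41.7 mm and 7.16 degrees, less where a joint would pass 70% of its speed; a pose out of reach is approached as far as the arm can. A call with a number of a shift or a turn outside -1 to 1 is refused whole. A call with a gripper value outside its range is refused whole. "gripper" is the finger opening in mm, from 0 to 85.4, set as the call begins (left out, the last holds). The fingers move at their own pace and stop on an object; "newtons" is the grip in N (left out, the last holds). Time passes only in rows, so rows that do not move let the fingers close. It gives the time, the measured TCP pose, the force and the opening at its end, in the units of the state.
- env.get_state(): the state, without advancing time (a new reading comes with each control period).
- env.read_camera(name): name is "side" or "top" or "wrist"; returns a dict with "frame" (400x640x3 uint8, red, green, blue), "vertical_fov" (degrees; the focal length in pixels is half the picture's height over the tangent of half this angle, whatever the lens; pixels are square), "cx", "cy" (the principal point, pixels), "k1" (the pictures are not rectified: a ray, as slopes to the right and down, at radius r is drawn at 1 + k1 r^2 times it, then the intrinsics apply), "world_from_camera" (4x4, takes a point from camera to world coordinates). Camera axes: x right, y up, looking along -z (the intrinsics and any distortion apply to the point x, -y, -z); pixel columns grow to the right and rows downward; lengths in m; the calibration is good to about 2 mm. A picture is of the moment at which its call begins. There is no depth.
- env.job_done(): hands the job in, once; it reports no verdict.
The state is a dict: "t": time; "joints": joint angles; "qd": joint speeds; "tau": joint torques, N m; "tcp_pos": TCP position; "tcp_rot": TCP orientation; "force": force on the tool from outside, world axes, zero at the start; "ft_torque": the same for the moment, N m; "grip_width": finger opening in m.
Only numpy, scipy, OpenCV 4.12 (cv2) and the standard library are available. Lean on these libraries where they do the work, as an engineer would, in place of code of your own. Each camera call takes 0.05 s, during which the arm holds its last target. There are 200 camera calls.

## Task

The carver wants to get at the figure in the dust box with both hands: first fold the half-open front flap out and down until it lies level as an arm rest, then lift the sprung clear lid until its pointers stand at the long middle line of the side quadrants (30 degrees) and keep it there. Finish while still holding the lid at that line, as it shuts by itself if let go. Leave the carved figure inside and the other things on the bench where they are.

Things in the scene. Friction and masses are not known exactly. Their poses are not given: they have to be found in the camera images.
- dust_box: The carver's dust box, fixed to the bench: plywood case 240 mm deep (x) and 360 mm wide (y), with cheeks that rise from 135 mm at the front to 200 mm at the back, open above (under the lid) and in front (behind the flap), and a grey fan unit 70 mm deep on its back. Origin: centre of the underside, on the bench. Its -x is the front (towards the robot), z up. On each cheek stands a quadrant plate, up to 130 mm above it.
- middle_line (a point): Outer face of the left (+y) quadrant plate, at the long middle line of the three dark lines on it; the same lines are on the right one. They stand 15, 30 (the long one) and 45 degrees open from the shut lid about its hinge. A dark pointer on each side edge of the lid, in the lid's mid-plane, runs along the plate. This point is on the middle line, 120 mm from the lid's hinge line.
- flap (a joint): Angle of the front flap in rad about its lower edge: 0 is upright and shut, it grows as the flap swings out towards the robot, 1.571 (90 degrees) is level, 1.85 the limit. It starts ajar. Stiff friction hinges: it stays where it is left and takes about 0.3 to 0.5 N m to fold down; nothing stops it at level.
- flap_hinge (a point): Middle of the flap's hinge line (along the box's y), 120 mm in front of the box's origin and 45 mm above the bench.
- flap_edge (a point): Middle of the flap's free edge, on its inner face (the face that looks up when it is level), 96 mm from the hinge line. The flap is a plywood board 320 mm wide (y) and 10 mm thick; the board lies on the outer side of this face. The gap between this edge and the front edge of the shut lid is open from above.
- lid_front_edge (a point): Middle of the lid's front edge, half-way through its thickness. The lid: a clear window in an aluminium frame, 12 mm thick, 360 mm wide, 252.6 mm from hinge line to this edge; shut, it slopes down to the front by 0.2645 rad (this point 140 mm above the bench). Its hinge line runs along the box's y, 120 mm behind (+x) the box's origin, 206 mm above the bench, in the lid's mid-plane.
- lid_handle (a point): Centre of the lid's handle: a straight black round bar 14 mm thick along the box's y, 100 mm between its posts, 196 mm from the hinge line along the lid and 56 mm above the lid's mid-plane (50 mm above its surface). A spring and the lid's weight pull it shut all the way: about 1.3 N m about the hinge when shut, 1.7 N m at the middle line.
- cat_c (a point): Bystander: sitting carved cat of pale wood, 92 mm high, standing on the floor inside the dust box. The point is its centre, 46 mm above its underside.
- deer_c (a point): Bystander: carved deer of pale wood, 120 mm high, beside the box. The point is its centre, 60 mm above its underside.
- owl_c (a point): Bystander: carved owl of pale wood, 100 mm high, beside the box. The point is its centre, 50 mm above its underside.
- armadillo_c (a point): Bystander: carved armadillo of pale wood, 56 mm high and 150 mm long, beside the box. The point is its centre, 28 mm above its underside.
- jar_c (a point): Bystander: green paint jar, 72 mm across, 85 mm high, beside the box. The point is its centre, 42 mm above its underside.
- paint_bottle_c (a point): Bystander: blue paint bottle, 72 mm across, 150 mm high, in front of the box, off to its right. The point is its centre, 75 mm above its underside.
- cutter_c (a point): Bystander: yellow snap-off cutter lying on the bench, 150 mm long, 16 mm high, in front of the box. The point is its centre, 8 mm above its underside.
- sanding_block_c (a point): Bystander: cork-faced sanding block lying on the bench, 115 x 42 mm, 22 mm high, in front of the box. The point is its centre, 11 mm above its underside.

How it is judged:
On the way, in this order (a step that is already met when the one before it is completed fails the run):
1. the flap is folded down level while the lid is still shut (value of joint flap between 1.431 and 1.711 rad and z of lid_front_edge in the frame of dust_box below 0.165 m), for 0.3 s.
2. the lid is held up at the middle line (z of lid_front_edge in the frame of dust_box between 0.2493 and 0.2919 m and contact force between any of the fingers, the arm and lid above 4 N), for 0.3 s.
At the end, for the whole second after the job is handed in: The lid stands 30 degrees open within 5 degrees (its front edge 249 to 292 mm above the bench), carried by the robot (over 4 N), through the last second; the flap lies level within 8 degrees; the figure in the box and the things on the bench are within 30 mm of where they stood (all of step 2 and value of joint flap between 1.431 and 1.711 rad and distance of each of cat_c, deer_c, owl_c, armadillo_c, jar_c, paint_bottle_c, cutter_c, sanding_block_c from where it was at the start of the episode below 0.03 m); the arm keeps its last pose, push and grip.
It fails at once if the figure in the box or a thing on the bench is pushed more than 30 mm or knocked over (distance of any of cat_c, deer_c, owl_c, armadillo_c, jar_c, paint_bottle_c, cutter_c, sanding_block_c from where it was at the start of the episode above 0.03 m).
It also fails if it takes over 50 s, if anything falls off the work surface, if the arm or the gripper's body presses on something with over 40 N, if the wrist force passes 120 N, or if a joint passes its speed limit or range.

## Working session

There is one attempt and no reset: what is moved stays moved. The work goes in short steps, Python scripts to look and compute and a tool call to move; the robot and the scene stay as the last step left them, time stands still between calls to the robot, and variables do not carry over. Pictures are saved under pics/ and viewed, about 8 in all and at most 12, crops included, and the job is handed in when it is done.

Besides the shell and the picture viewer there is one more tool, called by a JSON object that holds its "op" and its "data". send_rows: Moves the arm, as the interface text tells. Its arguments: {"type":"object","properties":{"commands":{"type":"array"},"gripper":{"type":"number"},"newtons":{"type":"number"}},"required":["commands"]}

```bash
ls; mkdir -p pics; cat > h.py <<'E'
import numpy as np, cv2
from scipy.spatial.transform import Rotation as R
from bench import env
def cam(n):
    return env.read_camera(n)
def K(c):
    h,w=c["frame"].shape[:2]; f=h/2/np.tan(np.radians(c["vertical_fov"])/2); return f
def proj(c,P):
    P=np.atleast_2d(P); T=np.linalg.inv(c["world_from_camera"]); q=P@T[:3,:3].T+T[:3,3]
    s=np.c_[q[:,0]/-q[:,2],-q[:,1]/-q[:,2]]; r2=(s**2).sum(1,keepdims=True)
    return s*(1+c["k1"]*r2)*K(c)+[c["cx"],c["cy"]]
def ray(c,uv):
    d=(np.array(uv,float)-[c["cx"],c["cy"]])/K(c); s=d.copy()
    for _ in range(20): s=d/(1+c["k1"]*(s**2).sum())
    T=c["world_from_camera"]; v=T[:3,:3]@[s[0],-s[1],-1]; return T[:3,3],v/np.linalg.norm(v)
def onz(c,uv,z):
    o,v=ray(c,uv); return o+v*(z-o[2])/v[2]
def tri(c1,u1,c2,u2):
    A=0;b=0
    for c,u in((c1,u1),(c2,u2)):
        o,v=ray(c,u); M=np.eye(3)-np.outer(v,v); A=A+M; b=b+M@o
    return np.linalg.solve(A,b)
E
python3 - <<'E'
from h import *
s=env.get_state(); print({k:np.round(v,3) for k,v in s.items()}, env.grip_point_offset)
for n in("side","top"):
    c=cam(n); cv2.imwrite(f"pics/{n}0.png",c["frame"][:,:,::-1]); print(n,c["vertical_fov"],c["k1"],c["cx"],c["cy"],np.round(c["world_from_camera"],3).tolist())
E
```

```text
pics
{'t': np.float64(0.0), 'joints': array([ 1.159,  0.6  , -0.003,  1.6  ,  0.002,  0.943, -0.08 ]), 'qd': array([-0.002, -0.   ,  0.001, -0.   , -0.002,  0.001,  0.002]), 'tau': array([ 1.0000e-03, -7.7647e+01,  1.5650e+00, -2.5801e+01,  1.2000e-02,
        9.0000e-03, -0.0000e+00]), 'tcp_pos': array([ 0.238, -0.684,  0.23 ]), 'tcp_rot': array([-0.697, -0.118,  0.697, -0.117]), 'force': array([ 0.507, -0.316, -0.556]), 'ft_torque': array([-0.022, -0.041, -0.023]), 'grip_width': np.float64(0.086)} 0.0187
side 54.74773370382748 -0.04356286723983994 321.85517924596456 193.83101034124604 [[-0.902, 0.263, -0.342, 0.134], [-0.431, -0.575, 0.695, 0.815], [-0.014, 0.775, 0.632, 0.9], [0.0, 0.0, 0.0, 1.0]]
top 50.560944832115666 -0.021279040116760035 321.24691216977817 204.13280233830184 [[0.026, 0.981, -0.194, 0.313], [-1.0, 0.028, 0.004, 0.016], [0.009, 0.194, 0.981, 1.341], [0.0, 0.0, 0.0, 1.0]]
```

View pics/side0.png

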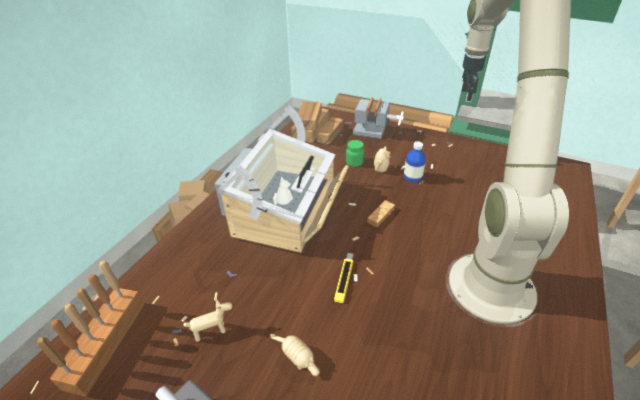

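View pics/top0.png

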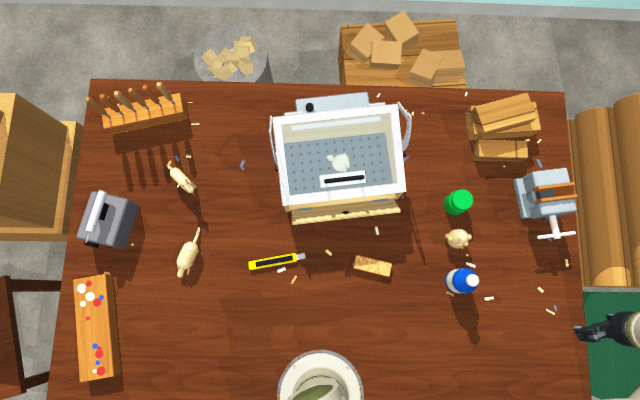

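The side view shows the box at about (280,190), with the flap ajar on its right-hand side (robot side). The top view shows the lid frame with its front edge at about (285,204)-(405,192), and the handle bar at (324,182)-(364,177). The cutter is at (275,262), the sanding block at (373,266) and the bottle at (462,281). I'll take one enlarged crop to get exact pixels.

```bash
python3 - <<'E'
from h import *
a=cv2.imread("pics/top0.png")[85:230,255:425]; b=cv2.imread("pics/side0.png")[95:255,210:360]
a=cv2.resize(a,None,fx=2.35,fy=2.35*1,interpolation=cv2.INTER_CUBIC); b=cv2.resize(b,None,fx=2.6,fy=2.6,interpolation=cv2.INTER_CUBIC)
H=max(a.shape[0],b.shape[0]); im=np.zeros((H,a.shape[1]+b.shape[1],3),np.uint8); im[:a.shape[0],:a.shape[1]]=a; im[:b.shape[0],a.shape[1]:]=b
cv2.imwrite("pics/crop0.png",im); print(im.shape,a.shape)
for n,(x0,x1,y0,y1) in dict(top=(310,375,168,190),side=(290,320,150,190)).items():
    g=cv2.imread(f"pics/{n}0.png"); m=(g.max(2)<60).astype(np.uint8); mm=np.zeros_like(m); mm[y0:y1,x0:x1]=m[y0:y1,x0:x1]
    ys,xs=np.nonzero(mm); print(n,len(xs),cv2.minAreaRect(np.c_[xs,ys].astype(np.float32)))
E
```

```text
(416, 790, 3) (341, 400, 3)
top 132 ((343.90850830078125, 178.67684936523438), (3.312946081161499, 38.31974792480469), 83.6598129272461)
side 2 ((308.5, 165.0), (2.2360680103302, 0.0), 116.56504821777344)
```

View pics/crop0.png

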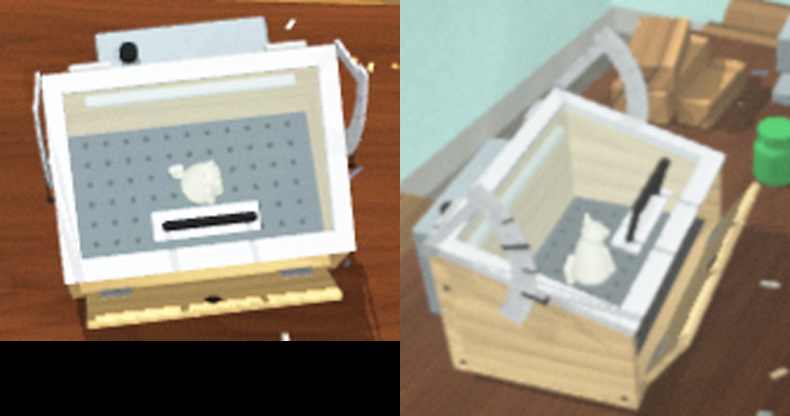

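The crop gives four lid-frame corners in each view. In the top view they are (285.6,205.4), (406.1,191.0), (272.9,117.3) and (397.6,104.1). The handle is at (343.9,178.7) and the flap edge runs (292.4,223.7)-(400.5,211.4).

```bash
python3 - <<'E'
from h import *
t=cam("top"); s=cam("side")
FL,FR,BL,BR=(285.6,205.4),(406.1,191.),(272.9,117.3),(397.6,104.1)
sl=dict(FL=(302.3,221.2),FR=(333.8,155.4),BL=(222.3,189.2),BR=(271.5,130.4))
P={k:onz(t,v,z) for k,v,z in(("FL",FL,.146),("FR",FR,.146),("BL",BL,.211),("BR",BR,.211),("H",(343.9,178.7),.211),("fl",(292.4,223.7),.13),("fr",(400.5,211.4),.13))}
for k,v in P.items(): print(k,v.round(4))
for k,v in sl.items(): print("side",k,onz(s,v,.146 if k[0]=="F" else .211).round(4), "tri",tri(t,dict(FL=FL,FR=FR,BL=BL,BR=BR)[k],s,v).round(4))
e=P["FL"]-P["FR"]; print("len",np.linalg.norm(e),"yaw",np.degrees(np.arctan2(-e[0],e[1])))
e=P["BL"]-P["BR"]; print("len",np.linalg.norm(e),"yaw",np.degrees(np.arctan2(-e[0],e[1])))
m=(P["FL"]+P["FR"])/2; b=(P["BL"]+P["BR"])/2;d=b-m;print("mid yaw",np.degrees(np.arctan2(d[1],d[0])),np.linalg.norm(d[:2]))
print("flap tri right", tri(t,(400.5,211.4),s,(347.3,166.9)).round(4))
for n,uv,z in(("bottle",(462,281),.1),("block",(373,266),.022),("cutL",(250,266),.012),("cutR",(304,257),.012),("jar",(458,203),.085),("owl",(458,239),.08)): print(n,onz(t,uv,z).round(3))
E
```

```text
FL [0.5433 0.1138 0.146 ]
FR [ 0.5956 -0.2337  0.146 ]
BL [0.7841 0.1554 0.211 ]
BR [ 0.8351 -0.1992  0.211 ]
H [ 0.6102 -0.0488  0.211 ]
fl [0.4931 0.0932 0.13  ]
fr [ 0.538  -0.2199  0.13  ]
side FL [0.5393 0.1195 0.146 ] tri [0.5436 0.114  0.1398]
side FR [ 0.5958 -0.2251  0.146 ] tri [ 0.5986 -0.2348  0.139 ]
side BL [0.7774 0.1573 0.211 ] tri [0.7829 0.1547 0.2082]
side BR [ 0.8232 -0.1906  0.211 ] tri [ 0.8349 -0.2017  0.2036]
len 0.35141806674016174 yaw 8.56946825078634
len 0.3582670600837437 yaw 8.19291061733639
mid yaw 9.005142908306956 0.24315244682067827
flap tri right [ 0.5418 -0.2229  0.1136]
bottle [ 0.343 -0.403  0.1  ]
block [ 0.384 -0.154  0.022]
cutL [0.374 0.227 0.012]
cutR [0.407 0.06  0.012]
jar [ 0.577 -0.404  0.085]
owl [ 0.468 -0.402  0.08 ]
```

```bash
cat >> h.py <<'E'
YAW=np.radians(8.5); O=np.array([.693,-.039,0]); B=R.from_euler("z",YAW)
def w(p): return O+B.apply(p)          # box -> world
def b(p): return B.inv().apply(np.array(p)-O)
def plan(*targets):
    s=env.get_state(); r=R.from_quat(s["tcp_rot"]); p=s["tcp_pos"]
    y=B.inv().apply(r.as_matrix()[:,1]); print("t",s["t"].round(2),"tcp box",b(p).round(4),"axis x",r.as_matrix()[:,0].round(3),"jaw dir in box deg",np.degrees(np.arctan2(y[1],y[0])).round(2),"F",s["force"].round(1),"grip",s["grip_width"].round(4),"j",np.round(s["joints"],2))
    for q in targets:
        print(" to box",q,"units(0.2m) tool:",(r.inv().apply(w(q)-p)/.2).round(3)); p=w(q)
E
python3 -c "
from h import *
plan((-.1475,.10,.35))"
```

```text
Traceback (most recent call last):
  File "h.py", line 28, in plan
    y=B.inv().apply(r.as_matrix()[:,1]); print("t",s["t"].round(2),"tcp box",b(p).round(4),"axis x",r.as_matrix()[:,0].round(3),"jaw dir in box deg",np.degrees(np.arctan2(y[1],y[0])).round(2),"F",s["force"].round(1),"grip",s["grip_width"].round(4),"j",np.round(s["joints"],2))
                                                   ^^^^^^^^^^^^
AttributeError: 'float' object has no attribute 'round'
```

```bash
sed -i 's/s\["t"\].round(2)/round(float(s["t"]),2)/; s/s\["grip_width"\].round(4)/round(float(s["grip_width"]),4)/' h.py
python3 -c "
from h import *
plan((-.1475,.10,.35))"
```

```text
t 0.2 tcp box [-0.5453 -0.5712  0.2308] axis x [-0.     0.001 -1.   ] jaw dir in box deg -79.31 F [-0.1 -0.2 -0.1] grip 0.0855 j [ 1.16  0.6  -0.    1.6   0.    0.94 -0.08]
 to box (-0.1475, 0.1, 0.35) units(0.2m) tool: [-0.594 -2.929 -2.577]
```

{"op": "send_rows", "data": {"commands": [[-0.2,0,0,-1],[-0.2,0,0,-1],[-0.2,0,0,-1],[0,0,0,-1],[0,0,0,-1]], "gripper": 0, "newtons": 60}}

```text
t: 0.62
tcp_pos: [0.2386, -0.6857, 0.3547]
tcp_rot: [-0.642, -0.294, 0.642, -0.298]
force: [0.5, 0.2, -0.6]
grip_width: 0.0255
```

{"op": "send_rows", "data": {"commands": [[0,0,0,-1],[0,0,0,-1],[0,0,0,-1],[0,0,0,-1],[0,0,0,-1]]}}

```text
t: 1.03
tcp_pos: [0.2381, -0.6846, 0.351]
tcp_rot: [0.544, 0.452, -0.544, 0.452]
force: [-0.7, -0.0, -0.4]
grip_width: 0.0004
```

{"op": "send_rows", "data": {"commands": [[0,0,0,-1],[0,0,0,-1],[0,0,0,-1],[0,0,0,-0.2],[0,0,0,0]]}}

```text
t: 1.45
tcp_pos: [0.2379, -0.6847, 0.351]
tcp_rot: [0.463, 0.535, -0.462, 0.535]
force: [0.6, -0.8, 0.1]
grip_width: 0.0001
```

```bash
python3 -c "
from h import *
plan((-.1475,.10,.35))"
```

```text
t 1.45 tcp box [-0.5455 -0.5714  0.351 ] axis x [-0.     0.001 -1.   ] jaw dir in box deg -0.21 F [ 0.6 -0.8  0.1] grip 0.0001 j [ 1.37  0.53 -0.35  1.44  0.19  1.2   1.14]
 to box (-0.1475, 0.1, 0.35) units(0.2m) tool: [ 0.007  1.978 -3.364]
```

{"op": "send_rows", "data": {"commands": [[0,0.1,-0.168,0],[0,0.1,-0.168,0],[0,0.1,-0.168,0],[0,0.1,-0.168,0],[0,0.1,-0.168,0]]}}

```text
t: 1.87
tcp_pos: [0.313, -0.5021, 0.3513]
tcp_rot: [0.463, 0.534, -0.463, 0.534]
force: [1.1, 0.5, -0.1]
grip_width: 0.0003
```

{"op": "send_rows", "data": {"commands": [[0,0.1,-0.168,0],[0,0.1,-0.168,0],[0,0.1,-0.168,0],[0,0.1,-0.168,0],[0,0.1,-0.168,0]]}}

```text
t: 2.28
tcp_pos: [0.3874, -0.3213, 0.3515]
tcp_rot: [0.463, 0.534, -0.463, 0.534]
force: [0.8, 0.4, -0.4]
grip_width: 0.0001
```

{"op": "send_rows", "data": {"commands": [[0,0.1,-0.168,0],[0,0.1,-0.168,0],[0,0.1,-0.168,0],[0,0.1,-0.168,0],[0,0.1,-0.168,0]]}}

```text
t: 2.7
tcp_pos: [0.4618, -0.1406, 0.3516]
tcp_rot: [0.463, 0.534, -0.463, 0.535]
force: [0.5, -0.3, -0.1]
grip_width: -0.0002
```

{"op": "send_rows", "data": {"commands": [[0,0.1,-0.168,0],[0,0.1,-0.168,0],[0,0.1,-0.168,0],[0,0.1,-0.168,0],[0,0,0,0]]}}

```text
t: 3.12
tcp_pos: [0.523, 0.0105, 0.3519]
tcp_rot: [0.462, 0.537, -0.459, 0.536]
force: [0.3, 0.8, 1.0]
grip_width: -0.0
```

```bash
python3 - <<'E'
from h import *
c=cam("wrist"); cv2.imwrite("pics/wrist1.png",c["frame"][:,:,::-1])
print(np.round(c["world_from_camera"],3).tolist(),K(c))
plan((-.148,.10,.35),(-.148,.10,.20))
for p in((-.1238,.1,.134),(-.1238,.18,.134),(-.1238,-.18,.14),(-.171,0,.126),(-.171,.16,.126),(-.171,-.16,.126)): print(p,proj(c,w(p)).round(0))
E
```

```text
[[0.988, -0.143, -0.052, 0.511], [0.152, 0.936, 0.319, 0.093], [0.003, -0.323, 0.946, 0.495], [0.0, 0.0, 0.0, 1.0]] 279.31408157155033
t 3.17 tcp box [-0.1624  0.0706  0.3515] axis x [ 0.001  0.002 -1.   ] jaw dir in box deg 0.1 F [ 0.1 -0.7  0.5] grip -0.0001 j [ 0.4   0.28 -0.66  1.88  0.2   1.04 -0.19]
 to box (-0.148, 0.1, 0.35) units(0.2m) tool: [ 0.008  0.072 -0.147]
 to box (-0.148, 0.1, 0.2) units(0.2m) tool: [ 0.75  -0.001  0.001]
(-0.1238, 0.1, 0.134) [[347. 156.]]
(-0.1238, 0.18, 0.134) [[349.  89.]]
(-0.1238, -0.18, 0.14) [[341. 331.]]
(-0.171, 0, 0.126) [[311. 224.]]
(-0.171, 0.16, 0.126) [[310. 107.]]
(-0.171, -0.16, 0.126) [[311. 315.]]
```

View pics/wrist1.png

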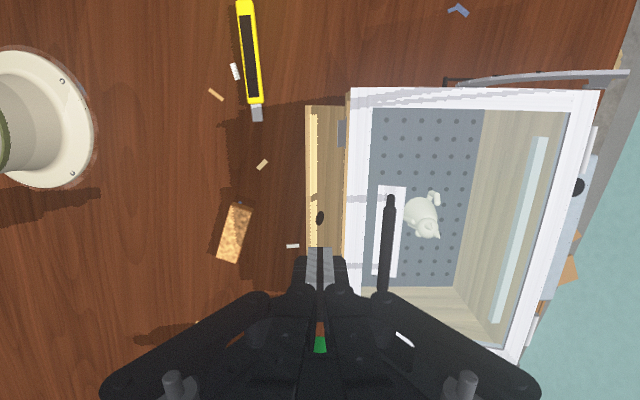

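The wrist view shows the lid's front edge at column 349, as predicted. The flap's inner edge is at column 316, about 8 mm nearer the box than I assumed (gap about 38 mm, flap angle about 0.46 rad). The cat is at (424,217) and the handle at (388,240). I'll aim for the gap centre at box x = -0.143.

{"op": "send_rows", "data": {"commands": [[0.1,0.09,-0.14,0],[0.18,0,0,0],[0.18,0,0,0],[0.18,0,0,0],[0,0,0,0]]}}

```text
t: 3.58
tcp_pos: [0.5314, 0.0305, 0.2178]
tcp_rot: [0.46, 0.537, -0.466, 0.532]
force: [-2.3, -1.4, -0.2]
grip_width: 0.0002
```

```bash
python3 - <<'E'
from h import *
c=cam("wrist"); cv2.imwrite("pics/wrist2.png",c["frame"][:300,180:500,::-1])
plan((-.143,.10,.16),(-.143,.10,.117))
for p in((-.1254,.1,.146),(-.162,.1,.131)): print(p,proj(c,w(p)).round(0)-[180,0])
E
```

```text
t 3.63 tcp box [-0.148   0.0931  0.2209] axis x [-0.006 -0.001 -1.   ] jaw dir in box deg -0.25 F [0.2 0.2 0.9] grip -0.0002 j [ 0.27  0.44 -0.6   2.02  0.35  0.79 -0.39]
 to box (-0.143, 0.1, 0.16) units(0.2m) tool: [ 0.305  0.027 -0.035]
 to box (-0.143, 0.1, 0.117) units(0.2m) tool: [ 0.215  0.001 -0.   ]
(-0.1254, 0.1, 0.146) [[168. 207.]]
(-0.162, 0.1, 0.131) [[124. 201.]]
```

View pics/wrist2.png

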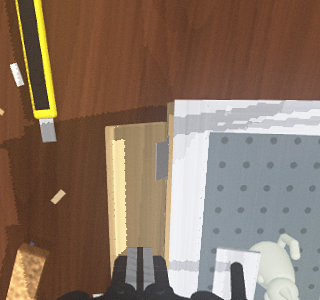

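The crop shows the flap's inner edge at column 127 and the lid's front edge at about column 171. Both are 3 mm further in +x than predicted, so the gap centre is about -0.141. Now I'll descend.

{"op": "send_rows", "data": {"commands": [[0.1,0.035,-0.035,0],[0.1,0,0,0],[0.1,0,0,0],[0,0,0,0],[0,0,0,0]]}}

```text
t: 4.05
tcp_pos: [0.5413, 0.0401, 0.1648]
tcp_rot: [0.463, 0.535, -0.462, 0.535]
force: [0.1, 0.9, 1.0]
grip_width: -0.0002
```

```bash
python3 - <<'E'
from h import *
plan((-.141,.10,.117))
E
```

```text
t 4.05 tcp box [-0.1383  0.1006  0.1648] axis x [ 0.001 -0.    -1.   ] jaw dir in box deg -0.2 F [0.1 0.9 1. ] grip -0.0002 j [ 0.21  0.52 -0.55  2.06  0.43  0.67 -0.48]
 to box (-0.141, 0.1, 0.117) units(0.2m) tool: [ 0.239 -0.014  0.003]
```

{"op": "send_rows", "data": {"commands": [[0.06,-0.014,0,0],[0.06,0,0,0],[0.06,0,0,0],[0.06,0,0,0],[0,0,0,0]]}}

```text
t: 4.47
tcp_pos: [0.5386, 0.0396, 0.1161]
tcp_rot: [0.463, 0.535, -0.462, 0.535]
force: [-0.2, -0.2, -0.5]
grip_width: -0.0002
```

```bash
python3 - <<'E'
from h import *
a0=.44; rr=.082; hw=.012
pts=[(-.117-rr*np.sin(a)+hw,.10,.045+rr*np.cos(a)) for a in np.radians([28,35,45,55,65,75,85,90])]
plan(*[tuple(np.round(p,4)) for p in pts])
E
```

```text
t 4.47 tcp box [-0.1411  0.1006  0.1161] axis x [ 0.001 -0.    -1.   ] jaw dir in box deg -0.19 F [-0.2 -0.2 -0.5] grip -0.0002 j [ 0.16  0.59 -0.49  2.1   0.5   0.57 -0.55]
 to box (np.float64(-0.1435), np.float64(0.1), np.float64(0.1174)) units(0.2m) tool: [-0.007 -0.012  0.003]
 to box (np.float64(-0.152), np.float64(0.1), np.float64(0.1122)) units(0.2m) tool: [ 0.026 -0.043  0.   ]
 to box (np.float64(-0.163), np.float64(0.1), np.float64(0.103)) units(0.2m) tool: [ 0.046 -0.055  0.   ]
 to box (np.float64(-0.1722), np.float64(0.1), np.float64(0.092)) units(0.2m) tool: [ 0.055 -0.046  0.   ]
 to box (np.float64(-0.1793), np.float64(0.1), np.float64(0.0797)) units(0.2m) tool: [ 0.061 -0.036  0.   ]
 to box (np.float64(-0.1842), np.float64(0.1), np.float64(0.0662)) units(0.2m) tool: [ 0.067 -0.025  0.   ]
 to box (np.float64(-0.1867), np.float64(0.1), np.float64(0.0521)) units(0.2m) tool: [ 0.07  -0.013 -0.   ]
 to box (np.float64(-0.187), np.float64(0.1), np.float64(0.045)) units(0.2m) tool: [ 0.035 -0.002 -0.   ]
```

{"op": "send_rows", "data": {"commands": [[0,-0.025,0,0],[0.02,-0.03,0,0],[0.023,-0.028,0,0],[0.023,-0.027,0,0],[0,0,0,0]]}}

```text
t: 4.88
tcp_pos: [0.5155, 0.0367, 0.1022]
tcp_rot: [0.462, 0.535, -0.462, 0.535]
force: [0.8, -0.4, 1.7]
grip_width: -0.0001
```

{"op": "send_rows", "data": {"commands": [[0.028,-0.024,0,0],[0.028,-0.023,0,0],[0.03,-0.018,0,0],[0.03,-0.018,0,0],[0,0,0,0]]}}

```text
t: 5.3
tcp_pos: [0.4992, 0.0345, 0.0784]
tcp_rot: [0.462, 0.535, -0.462, 0.535]
force: [0.1, -0.1, -0.5]
grip_width: -0.0004
```

```bash
python3 - <<'E'
from h import *
plan((-.184,.1,.066),(-.187,.1,.048))
E
```

```text
t 5.3 tcp box [-0.1808  0.1013  0.0784] axis x [-0.001 -0.    -1.   ] jaw dir in box deg -0.1 F [ 0.1 -0.1 -0.5] grip -0.0004 j [ 0.1   0.61 -0.41  2.22  0.58  0.42 -0.63]
 to box (-0.184, 0.1, 0.066) units(0.2m) tool: [ 0.062 -0.016  0.007]
 to box (-0.187, 0.1, 0.048) units(0.2m) tool: [ 0.09  -0.015  0.   ]
```

```bash
python3 - <<'E'
from h import *
c=cam("wrist"); a=c["frame"][:300,180:460,::-1]
s=cam("side")["frame"][120:270,200:400,::-1]
s=cv2.resize(s,None,fx=2,fy=2); cv2.imwrite("pics/p3.png",np.hstack([a,s]))
for d in (45,55,65,75): 
    r=np.radians(d); p=(-.118-.096*np.sin(r),.155,.045+.096*np.cos(r)); print(d,proj(c,w(p)).round(0)-[180,0])
E
```

```text
45 [[123. 187.]]
55 [[100. 179.]]
65 [[ 87. 172.]]
75 [[ 82. 166.]]
```

View pics/p3.png

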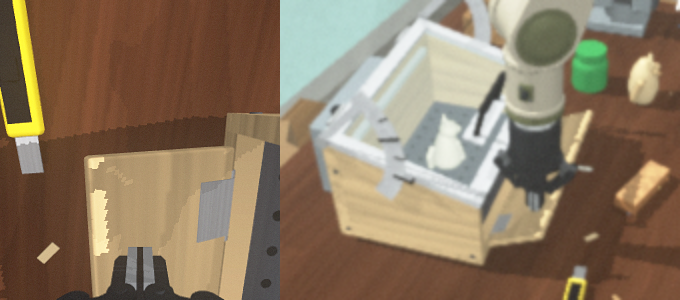

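The flap corner is at crop pixel (88,157), which puts it at about 64°, so the push is working. I'll finish it out near the free edge, keeping the knuckles clear of the lid.

{"op": "send_rows", "data": {"commands": [[0.03,-0.03,0,0],[0.03,-0.03,0,0],[0.03,-0.03,0,0],[0.03,-0.01,0,0],[0,0,0,0]]}}

```text
t: 5.82
tcp_pos: [0.48, 0.0317, 0.0545]
tcp_rot: [0.462, 0.535, -0.462, 0.535]
force: [-0.7, 0.4, 0.6]
grip_width: -0.0001
```

```bash
python3 - <<'E'
from h import *
plan((-.202,.1,.045))
E
```

```text
t 5.82 tcp box [-0.2002  0.1014  0.0545] axis x [-0. -0. -1.] jaw dir in box deg -0.1 F [-0.7  0.4  0.6] grip -0.0001 j [ 0.05  0.63 -0.33  2.27  0.65  0.32 -0.7 ]
 to box (-0.202, 0.1, 0.045) units(0.2m) tool: [ 0.047 -0.009  0.007]
```

{"op": "send_rows", "data": {"commands": [[0.025,0,0,0],[0.024,0,0,0],[0,0,0,0],[0,0,0,0],[0,0,0,0]]}}

```text
t: 6.23
tcp_pos: [0.4797, 0.0313, 0.0448]
tcp_rot: [0.462, 0.535, -0.463, 0.535]
force: [0.4, -0.7, 0.6]
grip_width: -0.0003
```

```bash
python3 - <<'E'
from h import *
c=cam("wrist"); cv2.imwrite("pics/p4.png",c["frame"][:300,150:460,::-1])
plan()
for d in (75,80,85,90,95,100): 
    r=np.radians(d); p=[(-.118-.096*np.sin(r),y,.045+.096*np.cos(r)) for y in(.16,)]; print(d,(proj(c,w(p))-[150,0]).round(1).tolist())
E
```

```text
t 6.28 tcp box [-0.2005  0.1011  0.0449] axis x [-0.001 -0.    -1.   ] jaw dir in box deg -0.13 F [-0.2  0.7 -0.3] grip -0.0001 j [ 0.03  0.65 -0.3   2.28  0.67  0.3  -0.71]
75 [[141.8, 169.5]]
80 [[139.5, 165.7]]
85 [[139.0, 162.3]]
90 [[140.0, 159.2]]
95 [[142.3, 156.5]]
100 [[145.6, 154.0]]
```

View pics/p4.png

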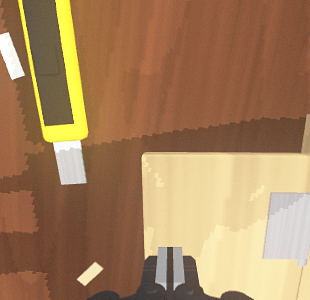

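The flap corner is at crop pixel (143,153). That fits about 90° once I allow for the same 3–4 mm box offset I saw before, and the tip height of 0.045 agrees. Next I'll rise and go to the handle.

{"op": "send_rows", "data": {"commands": [[-0.1,0,0,0],[-0.2,0,0,0],[-0.2,0,0,0],[-0.2,0,0,0],[-0.2,0,0,0]]}}

```text
t: 6.7
tcp_pos: [0.4791, 0.0315, 0.2269]
tcp_rot: [0.462, 0.536, -0.462, 0.535]
force: [1.8, 0.0, -0.2]
grip_width: -0.0001
```

{"op": "send_rows", "data": {"commands": [[-0.2,0,0,0],[-0.18,0,0,0],[0,0,0,0],[0,0,0,0],[0,0,0,0]], "gripper": 75}}

```text
t: 7.12
tcp_pos: [0.4794, 0.031, 0.3008]
tcp_rot: [0.462, 0.535, -0.463, 0.535]
force: [-0.5, -0.1, -0.5]
grip_width: 0.0608
```

{"op": "send_rows", "data": {"commands": [[0,0.15,0.125,0],[0,0.15,0.125,0],[0,0.15,0.125,0],[0,0.14,0.125,0],[0,0,0,0]]}}

```text
t: 7.53
tcp_pos: [0.6153, -0.0556, 0.2976]
tcp_rot: [0.463, 0.534, -0.464, 0.533]
force: [-0.5, -0.3, 0.3]
grip_width: 0.0748
```

```bash
sed -i 's/O=np.array.*/O=np.array([.695,-.035,0])/' h.py; python3 - <<'E'
from h import *
c=cam("wrist"); t=cam("top"); f=c["frame"][:,:,::-1]; a=f[60:,150:500]
s=t["frame"][130:240,250:430,::-1]; s=cv2.resize(s,None,fx=2.4,fy=2.4); im=np.zeros((340,350+s.shape[1],3),np.uint8); im[:,:350]=a; im[:s.shape[0],350:]=s
cv2.imwrite("pics/p5.png",im)
plan((-.0838,0,.25),(-.0838,0,.190))
print("handle ends pred",(proj(c,w([(-.0838,y,.2088) for y in(-.05,0,.05)]))-[150,60]).round(1).tolist())
for d in (80,85,90,95,100,105): 
    r=np.radians(d); p=[(-.12-.096*np.sin(r),y,.045+.096*np.cos(r)) for y in(.16,-.16)]; print(d,((proj(t,w(p))-[250,130])*2.4+[350,0]).round(1).tolist(),(proj(c,w(p))-[150,60]).round(1).tolist())
E
```

```text
Traceback (most recent call last):
  File "h.py", line 28, in plan
    y=B.inv().apply(r.as_matrix()[:,1]); print("t",round(float(s["t"]),2),"tcp box",b(p).round(4),"axis x",r.as_matrix()[:,0].round(3),"jaw dir in box deg",np.degrees(np.arctan2(y[1],y[0])).round(2),"F",s["force"].round(1),"grip",round(float(s["grip_width"]),4),"j",np.round(s["joints"],2))
      ^
NameError: name 'B' is not defined. Did you mean: 'b'?
```

View pics/p5.png

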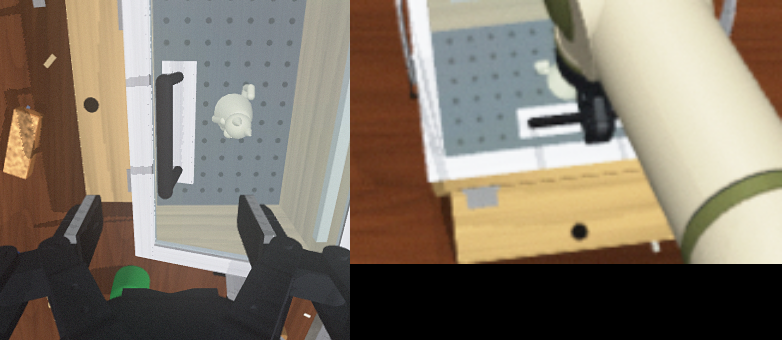

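The wrist crop shows the bar at columns 158–172, rows 78–195, between the open fingers, and the cat undisturbed. The top crop shows the flap laid out, with its edge running about (455,262)-(690,235).

```bash
sed -i 's/^O=np.array.*/YAW=np.radians(8.5); O=np.array([.695,-.035,0]); B=R.from_euler("z",YAW)/; s/^YAW=.*O=np.array.*/YAW=np.radians(8.5); O=np.array([.695,-.035,0]); B=R.from_euler("z",YAW)/' h.py; python3 - <<'E'
from h import *
c=cam("wrist"); t=cam("top"); 
plan((-.0838,0,.25),(-.0838,0,.190))
print("handle pred",(proj(c,w([(-.0838,y,.2088) for y in(-.05,0,.05)]))-[150,60]).round(1).tolist())
g=c["frame"]; m=np.zeros((400,640),np.uint8); m[140:240,300:340]=(g.max(2)<70)[140:240,300:340]
ys,xs=np.nonzero(m)
for r in (150,180,210,235): print(r-60,xs[ys==r].min()-150,xs[ys==r].max()-150)
u=(xs[ys==195].min()+xs[ys==195].max())/2; print("handle mid world/box",b(onz(c,(u,195),.2088)).round(4))
for d in (80,85,90,95,100,105): 
    r=np.radians(d); p=[(-.12-.096*np.sin(r),y,.045+.096*np.cos(r)) for y in(.16,-.16)]; print(d,((proj(t,w(p))-[250,130])*2.4+[350,0]).round(1).tolist(),(proj(c,w(p))-[150,60]).round(1).tolist())
E
```

```text
t 7.73 tcp box [-0.0861 -0.0017  0.2994] axis x [-0.003  0.001 -1.   ] jaw dir in box deg -0.05 F [-0.8 -0.4 -0.2] grip 0.0754 j [ 0.42  0.46 -0.63  1.76  0.31  1.03 -0.18]
 to box (-0.0838, 0, 0.25) units(0.2m) tool: [ 0.247  0.012 -0.008]
 to box (-0.0838, 0, 0.19) units(0.2m) tool: [0.3   0.001 0.   ]
handle pred [[170.0, 194.5], [169.9, 144.2], [169.7, 86.8]]Traceback (most recent call last):
  File "<stdin>", line 7, in <module>
    return umr_minimum(a, axis, None, out, keepdims, initial, where)
ValueError: zero-size array to reduction operation minimum which has no identity
```

{"op": "send_rows", "data": {"commands": [[0.15,-0.006,-0.008,0],[0.15,0,0,0],[0.1,0,0,0],[0.1,0,0,0],[0.047,0,0,0]]}}

```text
t: 8.15
tcp_pos: [0.6077, -0.0479, 0.1893]
tcp_rot: [0.461, 0.537, -0.462, 0.535]
force: [-0.6, 0.2, 0.9]
grip_width: 0.0748
```

```bash
python3 - <<'E'
from h import *
plan((-.087,0,.190))
t=cam("top")
for d in (80,85,90,95,100,105): 
    r=np.radians(d); p=[(-.12-.096*np.sin(r),y,.045+.096*np.cos(r)) for y in(.16,-.16)]; print(d,((proj(t,w(p))-[250,130])*2.4+[350,0]).round(1).tolist())
c=cam("wrist"); cv2.imwrite("pics/p6.png",c["frame"][100:,150:500,::-1])
E
```

```text
t 8.15 tcp box [-8.830e-02  1.000e-04  1.893e-01] axis x [-0.004  0.    -1.   ] jaw dir in box deg -0.01 F [-0.6  0.2  0.9] grip 0.0748 j [ 0.37  0.57 -0.57  1.88  0.41  0.81 -0.27]
 to box (-0.087, 0, 0.19) units(0.2m) tool: [-0.004  0.006  0.001]
80 [[455.1, 259.5], [705.0, 229.3]]
85 [[455.6, 261.1], [704.0, 231.1]]
90 [[456.0, 262.2], [702.8, 232.3]]
95 [[456.3, 262.6], [701.6, 232.9]]
100 [[456.5, 262.5], [700.3, 233.0]]
105 [[456.7, 261.8], [698.9, 232.5]]
```

View pics/p6.png

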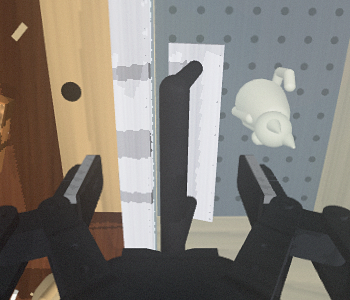

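The bar (columns 160–188) lies centred between the fingers (about 88 and 250). The top-view flap edge (455,262) matches about 90°. Closing now.

{"op": "send_rows", "data": {"commands": [[0,0,0,0],[0,0,0,0],[0,0,0,0],[0,0,0,0],[0,0,0,0]], "gripper": 0, "newtons": 60}}

```text
t: 8.67
tcp_pos: [0.6101, -0.0488, 0.1924]
tcp_rot: [0.462, 0.535, -0.462, 0.535]
force: [-4.4, -1.0, 1.5]
grip_width: 0.0142
```

{"op": "send_rows", "data": {"commands": [[0,0,0,0],[0,0,0,0],[0,0,0,0]]}}

```text
t: 8.92
tcp_pos: [0.6097, -0.0489, 0.1922]
tcp_rot: [0.462, 0.535, -0.462, 0.535]
force: [-2.9, -1.1, 4.9]
grip_width: 0.0118
```

```bash
python3 - <<'E'
from h import *
s=env.get_state();p=b(s["tcp_pos"])
th=np.radians([5,10,15,20,25,30]); r=.2038
plan(*[tuple((p+[r*np.cos(.0137)-r*np.cos(x+.0137),0,r*np.sin(x+.0137)-r*np.sin(.0137)]).round(4)) for x in th])
E
```

```text
t 8.92 tcp box [-0.0864 -0.0011  0.1922] axis x [-0. -0. -1.] jaw dir in box deg -0.13 F [-2.9 -1.1  4.9] grip 0.0118 j [ 0.37  0.57 -0.57  1.88  0.41  0.82 -0.27]
 to box (np.float64(-0.0854), np.float64(-0.0011), np.float64(0.2099)) units(0.2m) tool: [-0.089  0.005 -0.   ]
 to box (np.float64(-0.0829), np.float64(-0.0011), np.float64(0.2275)) units(0.2m) tool: [-0.088  0.012  0.   ]
 to box (np.float64(-0.0788), np.float64(-0.0011), np.float64(0.2448)) units(0.2m) tool: [-0.087  0.02  -0.   ]
 to box (np.float64(-0.0732), np.float64(-0.0011), np.float64(0.2617)) units(0.2m) tool: [-0.085  0.028 -0.   ]
 to box (np.float64(-0.0662), np.float64(-0.0011), np.float64(0.2781)) units(0.2m) tool: [-0.082  0.035 -0.   ]
 to box (np.float64(-0.0577), np.float64(-0.0011), np.float64(0.2937)) units(0.2m) tool: [-0.078  0.042 -0.   ]
```

{"op": "send_rows", "data": {"commands": [[0,0,0,0],[0,0,0,0],[0,0,0,0]]}}

```text
t: 9.17
tcp_pos: [0.6097, -0.0489, 0.1922]
tcp_rot: [0.462, 0.535, -0.462, 0.535]
force: [-3.1, -0.9, 6.1]
grip_width: 0.0119
```

{"op": "send_rows", "data": {"commands": [[-0.044,0.002,0,0],[-0.045,0.003,0,0],[-0.044,0.006,0,0],[-0.044,0.006,0,0],[0,0,0,0]]}}

```text
t: 9.58
tcp_pos: [0.613, -0.0484, 0.2285]
tcp_rot: [0.462, 0.535, -0.462, 0.535]
force: [-1.7, 0.1, -9.2]
grip_width: 0.0119
```

```bash
python3 - <<'E'
from h import *
plan()
c=cam("side"); s=cv2.resize(c["frame"][90:250,200:400,::-1],None,fx=2.5,fy=2.5); a=cam("wrist")["frame"][100:,150:500,::-1]
im=np.zeros((400,850,3),np.uint8); im[:,:500]=s; im[:300,500:]=a; cv2.imwrite("pics/p7.png",im[:,:800])
E
```

```text
t 9.58 tcp box [-0.0831 -0.0012  0.2285] axis x [-0.    -0.001 -1.   ] jaw dir in box deg -0.13 F [-1.7  0.1 -9.2] grip 0.0119 j [ 0.39  0.53 -0.6   1.84  0.37  0.89 -0.24]
```

View pics/p7.png

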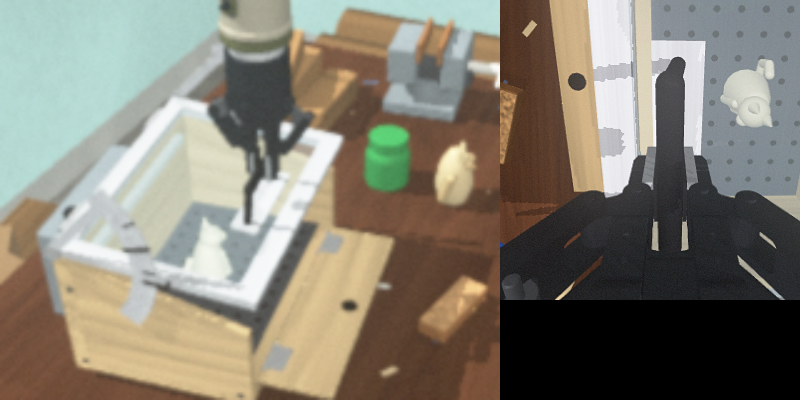

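The lid has risen, the bar sits in the jaws and the flap is level. The wrist force reads about 9 N downward, as expected. Next I'll follow the arc to 30°.

{"op": "send_rows", "data": {"commands": [[-0.044,0.01,0,0],[-0.044,0.01,0,0],[-0.043,0.014,0,0],[-0.043,0.014,0,0],[0,0,0,0]]}}

```text
t: 10.1
tcp_pos: [0.6224, -0.047, 0.2638]
tcp_rot: [0.462, 0.535, -0.463, 0.535]
force: [-8.1, -1.6, -6.2]
grip_width: 0.0122
```

{"op": "send_rows", "data": {"commands": [[-0.041,0.017,0,0],[-0.041,0.018,0,0],[-0.039,0.021,0,0],[-0.039,0.021,0,0],[0,0,0,0]]}}

```text
t: 10.52
tcp_pos: [0.6366, -0.045, 0.2954]
tcp_rot: [0.461, 0.536, -0.463, 0.535]
force: [-9.9, -2.0, -6.8]
grip_width: 0.0116
```

```bash
python3 - <<'E'
from h import *
plan((-.0577,-.001,.2937))
c=cam("side"); s=cv2.resize(c["frame"][80:240,200:360,::-1],None,fx=3.5,fy=3.5,interpolation=cv2.INTER_CUBIC); cv2.imwrite("pics/p8.png",s)
def q(d,y=.18,rad=.120): a=.0+np.radians(d)-.2645; return (.12-rad*np.cos(a),y,.206+rad*np.sin(a))
for d in(15,30,45): print(d,((proj(c,w([q(d,.182),q(d,.18,.2526)]))-[200,80])*3.5).round(0).tolist())
E
```

```text
t 10.52 tcp box [-0.0592 -0.0012  0.2954] axis x [-0.003 -0.002 -1.   ] jaw dir in box deg -0.13 F [-9.9 -2.  -6.8] grip 0.0116 j [ 0.39  0.5  -0.62  1.71  0.33  1.05 -0.19]
 to box (-0.0577, -0.001, 0.2937) units(0.2m) tool: [ 0.009  0.008 -0.001]
15 [[198.0, 414.0], [355.0, 443.0]]
30 [[189.0, 383.0], [340.0, 375.0]]
45 [[171.0, 351.0], [303.0, 304.0]]
```

View pics/p8.png

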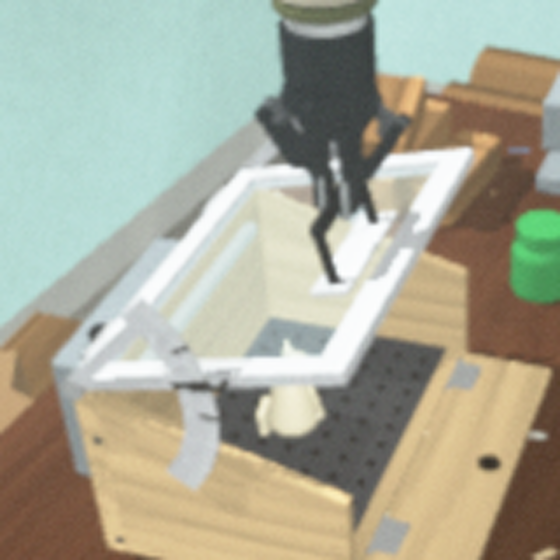

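The left pointer lies on the long middle line at about (200,383), between the 15° mark at (205,415) and the 45° mark at (180,350). The lid's front corner is at about (347,381), against (340,375) predicted for 30°. I'll hold, check, then hand in.

{"op": "send_rows", "data": {"commands": [[0,0,0,0],[0,0,0,0],[0,0,0,0],[0,0,0,0],[0,0,0,0]]}}

```text
t: 10.98
tcp_pos: [0.6358, -0.0451, 0.294]
tcp_rot: [0.461, 0.536, -0.464, 0.534]
force: [-10.2, -2.1, -6.2]
grip_width: 0.0117
```

```bash
python3 - <<'E'
from h import *
plan()
c=cam("top"); f=c["frame"].astype(int); g=cv2.imread("pics/top0.png")[:,:,::-1].astype(int)
for n,(x0,x1,y0,y1) in dict(deer=(160,205,150,200),arma=(165,210,225,285),cutter=(240,312,245,278),block=(345,400,250,285),bottle=(440,485,262,300),jar=(440,478,185,220),owl=(440,475,225,255)).items():
    print(n,"changed px",int((abs(f-g)[y0:y1,x0:x1].max(2)>60).sum()))
env.job_done(); plan()
E
```

```text
t 10.98 tcp box [-0.06   -0.0012  0.294 ] axis x [-0.005 -0.001 -1.   ] jaw dir in box deg -0.12 F [-10.2  -2.1  -6.2] grip 0.0117 j [ 0.39  0.5  -0.62  1.71  0.33  1.04 -0.19]
deer changed px 0
arma changed px 0
cutter changed px 0
block changed px 342
bottle changed px 1465
jar changed px 261
owl changed px 576
the job is handed in; nothing more can be done
the job is handed in; nothing more can be done
```

The flap is folded down to about level, the lid is held at the middle line, and I handed the job in with the grip still on the lid. No verdict was reported.

- **Flap:** I pushed it down with the closed fingers. The final fingertip height (45 mm) and the top view of its edge both fit about 90°. I didn't re-measure the angle after lifting, but it looks level in the last side view.
- **Lid:** I gripped the handle bar and followed its arc. In the last side view the left pointer lies on the long middle line, at roughly 29–30°. During the final hold the wrist force stayed near 12 N, with the grip steady at 11.7 mm.
- **Bystanders:**
  - **Unchanged:** The deer, armadillo and cutter show no changed pixels in the last top view.
  - **Not confirmed there:** The check showed changed pixels at the sanding block, bottle, jar and owl, most likely because the arm blocked the view, though I didn't view that picture. The block, jar and owl look in place in the mid-lift side view. The bottle is not in that crop, so it is unconfirmed; the arm crossed it at about 0.35 m and I felt no contact.
  - **Cat:** It is standing inside the box in the last side view.
- **Disagreements:** My first estimate of the box position was 3–4 mm off, and I corrected it partway. The handle reads 11.7 mm in the grip against a nominal 14 mm, and the lid pulls forward with about 10 N. Neither caused any slip.

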